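# Clamp a spice jar in the one-handed jar holder

### The job

Stand the jar of red spice, the one with the dark blue disc on its cap, upright in the V of the jar holder and let go of it, then throw the red lever down past its dead centre so that it snaps over, stays down by itself and holds the jar clamped in the V. Do not force the lever: never push on the clamp with more than about 15 N. Leave the pepper jar with the white disc, the salt shaker and the tin where they stand.

Things in the scene. Friction and masses are not known exactly. Their poses are not given: they have to be found in the camera images.
- spice_3: the jar to clamp: glass jar of red spice, green cap with a dark blue disc on top, 46 mm diameter, 106 mm tall, 0.11 kg, loose, standing. Origin: centre of its underside, z up. Grip it 65 to 85 mm above the underside so that the fingers stay above the V-block.
- spice_1: bystander: like jar of grey pepper, green cap with a white disc on top, 46 mm diameter, 106 mm tall, loose. Origin: centre of its underside. Not to be moved more than 25 mm.
- salt_shaker: bystander: salt shaker, 44 mm diameter, 90 mm tall, loose. Origin: centre of its underside. Not to be moved more than 25 mm.
- paste_tin: bystander: food tin, 75 mm diameter, 58 mm tall, loose. Origin: centre of its underside. Not to be moved more than 25 mm.
- cradle: the jar holder's base, fixed to the worktop: white plate 260 (x) x 100 (y) x 12 mm with a grey V-block near its +x end. Origin: centre of the plate's underside, z up. The V opens towards -x (to the clamp); its walls reach 60 mm above the worktop and 40 mm to either side in y.
- seat (a point): on the plate's top (12 mm above the worktop), 75 mm in +x of the cradle's origin: where the centre of the jar's underside is when it touches both walls of the V. Axes as the cradle's. The open jaw's face (36 mm wide, top 52 to 76 mm above the worktop) is 28 to 35 mm to the -x side of it, depending on the lever, so the jar has 6 to 12 mm of play in x.
- clamp: the clamp unit on the plate, with all it carries (head, spring jaw, toggle link, red lever). Origin and axes are the cradle's. The lever's pivot axis runs along y at x = -45 mm. The head is set up or down by a screw at random and this is NOT reported: the pivot is 50 to 74 mm above the worktop (62 in the middle).
- lever (a joint): lever angle, rad: 0 = open, straight up; grows to -x of the clamp (away from the jar) and down; rigid stop at 1.41, nearly level. It reaches 95 mm from its pivot; the outer 50 mm is a red round grip 16 mm thick. Starts at 0.03 to 0.30. From about 0.6 the jaw presses the jar: up to 7 N at the grip. Past dead centre, 1.30, it snaps to the stop by itself; let go before, it springs back.
Things that resemble listed ones, but are neither listed nor needed, are in the scene too. What is shaped like the spice_3 but pink, purple or yellow is not meant.

How it is judged:
By the outcome, as a careful person would: the job done as asked, in the order asked, and still so for the second after the job is handed in, with the robot touching nothing.
It also fails if it takes over 64 s, if anything falls off the work surface, if the arm or the gripper's body presses on something with over 40 N, if the wrist force passes 120 N, or if a joint passes its speed limit or range.

### The arm

A 6-joint arm with a two-finger parallel gripper is mounted at the origin on a cart in front of the work surface, level with it; the furniture and walls round the work are solid. World frame = base frame: x ahead of the robot, y to its left, z up, the work surface at z = 0. Lengths are in m, angles in degrees, forces in N, time in s.
With the tool pointing down it reaches from about 0.25 to 0.725 m from the base axis. Payload 9.7 kg.
Tool frame: the origin (TCP) lies between the finger pads; the fingertips stand 25 mm ahead of it and the grasp point (between the pads) lies 6 mm ahead of it; z points along the fingers, y is the line along which they close (so a half turn about z gives the same grasp; the last joint's range is limited). The gripper opens to 85 mm and grips with 20 to 120 N. Pads are 22 mm wide; open, the fingers measure 114 mm over their backs; the gripper's body (76 mm by 85 mm) begins 54 mm behind the grasp point. The pads swing forward as they close: fully open they stand 13 mm farther back than shut.
Start: joints at [74.943, 4.979, 10.078, 95.1, 0, 90], TCP at [0.143, 0.531, 0.256] pointing down, gripper open.
Joint ranges: [-179.16, 179.16], [-48.56, 103.87], [-65.8, 70.77], [-126.05, 130.52], [-82.76, 87.17], [-180, 180]. Speed limits (degrees/s): [127.2, 127.2, 147.25, 180, 180, 180].

### API

Orientations are given as [roll, pitch, yaw] about the fixed x, y, z axes, in that order (R = Rz(yaw) Ry(pitch) Rx(roll)).
In Python, from workcell import bot gives the robot as it stands. The module is installed in compiled form; this text tells all that it offers.
- The arm moves only by the shell command python3 -m pendant [FORCE], which reads ROWS from standard input. ROWS is a JSON list of rows, 1 to 5 of them, each of 5 numbers: dx, dy, dz in parts of the range, where 1.0 means 0.25 m, then a turn about the tool's z in a scale on which 1.0 is 180 degrees, then the finger opening in m; each row is the pose to reach, as a shift and turn from the pose commanded when the command began, along the tool's axes at that moment; what a row does not reach only later rows make up. A row lasts 1/12 s, in which the tool goes at most 0.0417 m and 7.16 degrees, less where a joint would pass 70% of its speed; a pose out of reach is approached as far as the arm can. The fingers move at their own pace and stop on an object; FORCE is the grip in N (left out, the last holds). Time passes only in rows, so rows that do not move let the fingers close. It prints the time, the measured TCP pose, the force, the opening and the grip force at its end. No shift or turn number may pass 1 either way. Input that does not fit is refused with a message, and nothing moves.
- bot.get_obs(): the state, without advancing time (a new reading comes with each control period).
- bot.camera(name): name is "scene" or "top" or "wrist"; returns the picture (480x640x3 uint8, blue, green, red); there is no depth.
- bot.camera_info(name): a dict with "mtx" (3x3 intrinsics, pixels), "extrinsics" (4x4, takes a point from camera to world coordinates). Camera axes: x right, y down, z forward; pixel columns grow to the right and rows downward; lengths in m; the calibration is good to about 2 mm. The wrist camera is an equidistant fisheye: a pixel r from the principal point sees the ray r / f radians off the axis. A picture is of the moment at which its call begins: read the wrist's pose just before it. camera_info takes no time and is no camera call; for the wrist camera it gives the pose at the moment of the call.
- bot.job_done(): hands the job in; it is judged then, once.
The state is a dict: "time": time; "q": joint angles; "qd": joint speeds; "joint_efforts": joint torques, N m; "ee_pos": TCP position; "tcp_rot": TCP orientation; "wrist_force": force on the tool from outside, world axes, zero at the start; "torque": the same for the moment, N m; "opening": finger opening in m; "grasp_force": force on a finger pad.
Only numpy, scipy, OpenCV 4.12 (cv2) and the standard library are available. Lean on these libraries where they do the work, as an engineer would, in place of code of your own. Each camera call takes 0.05 s, during which the arm holds its last target. There are 200 camera calls.

## Working session

There is one attempt and no reset: what is moved stays moved. The work goes in short steps, Python scripts to look and compute and a shell command to move; the robot and the scene stay as the last step left them, time stands still between calls to the robot, and variables do not carry over. Pictures are saved under pics/ and viewed, at most 12 in all, crops included, and the job is handed in when it is done.

```bash
mkdir -p pics; python3 - <<'E'
from workcell import bot
import cv2,numpy as np
o=bot.get_obs();print(o['time'],o['ee_pos'],o['tcp_rot'],o['opening'])
for n in("scene","top"):
    i=bot.camera_info(n);print(n,np.round(i['mtx'],1).tolist(),np.round(i['extrinsics'],4).tolist())
    cv2.imwrite(f'pics/{n}1.png',bot.camera(n))
E
```

```text
0.0 [0.14285006 0.53092713 0.25557729] [-1.79924582e+02  1.35127961e-03  1.64942345e+02] 0.0853117666097572
scene [[611.1, 0.0, 316.9], [0.0, 611.1, 233.7], [0.0, 0.0, 1.0]] [[-0.6246, -0.3143, 0.7149, -0.3153], [-0.7805, 0.2829, -0.5575, 0.873], [-0.0271, -0.9062, -0.422, 0.5292], [0.0, 0.0, 0.0, 1.0]]
top [[451.9, 0.0, 312.3], [0.0, 451.9, 237.3], [0.0, 0.0, 1.0]] [[0.0288, -0.9857, 0.1658, 0.2944], [-0.9995, -0.0309, -0.0098, 0.2748], [0.0148, -0.1655, -0.9861, 0.9775], [0.0, 0.0, 0.0, 1.0]]
```

View pics/top1.png

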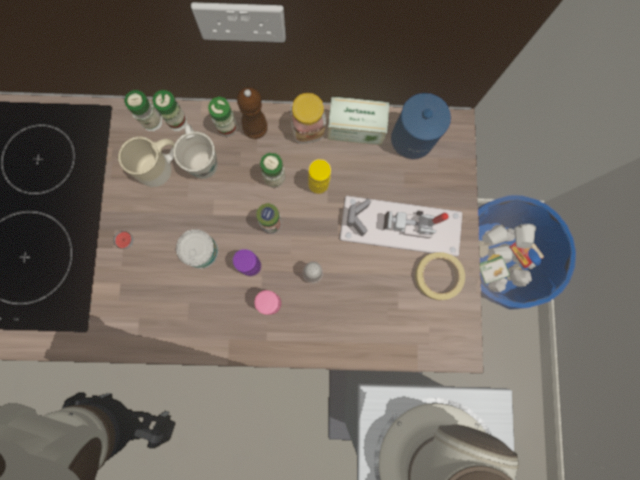

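View pics/scene1.png

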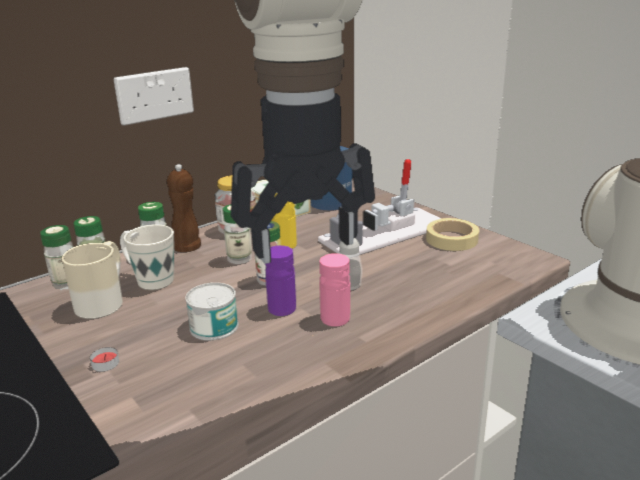

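Candidates with green caps (top view): (138,102), (165,100), (220,108), (271,163, white disc = pepper) and (268,215, dark disc). The last fits spice_3; I'll confirm it in an enlarged crop.

```bash
python3 - <<'E'
import cv2
a=cv2.imread('pics/top1.png')[140:290,240:480]
cv2.imwrite('pics/c1.png',cv2.resize(a,(800,500),interpolation=cv2.INTER_CUBIC))
b=cv2.imread('pics/scene1.png')[150:300,215:455]
cv2.imwrite('pics/c2.png',cv2.resize(b,(800,500),interpolation=cv2.INTER_CUBIC))
E
```

```text
(no output)
```

View pics/c1.png

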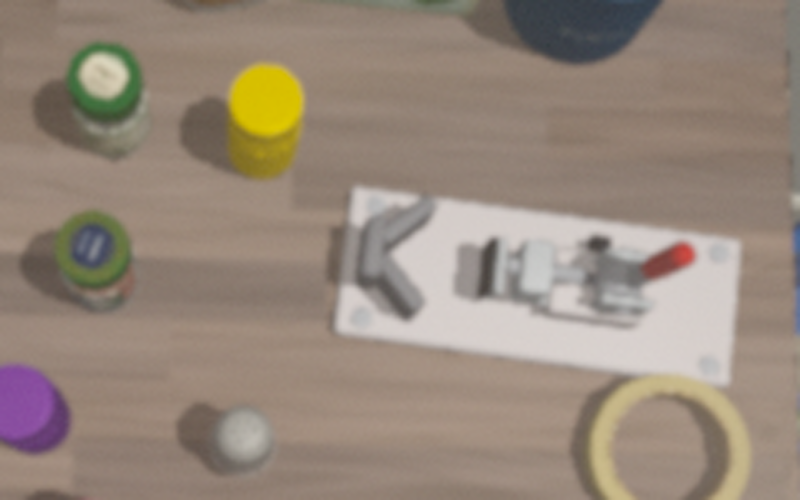

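View pics/c2.png

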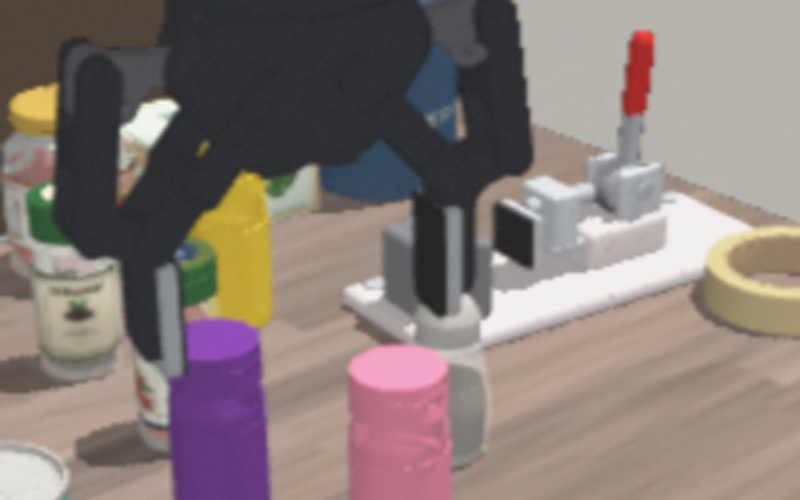

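The crop confirms it: the cap with the dark blue disc is at crop (95,248); the pepper jar with white disc is at (105,80). Plate corners are (352,187), (741,240), (728,384), (335,332); the red lever tip is at (683,255) in top and (641,36) in scene.

```bash
cat > h.py <<'E'
from workcell import bot
import numpy as np
def ray(n,u,v):
    i=bot.camera_info(n);E=np.array(i['extrinsics']);d=E[:3,:3]@np.linalg.inv(i['mtx'])@[u,v,1];return E[:3,3],d
def at(n,u,v,z):
    o,d=ray(n,u,v);return o+d*(z-o[2])/d[2]
def tri(a,b):
    A=[];y=[]
    for o,d in(a,b):
        d=d/np.linalg.norm(d);P=np.eye(3)-np.outer(d,d);A.append(P);y.append(P@o)
    return np.linalg.lstsq(np.vstack(A),np.hstack(y),rcond=None)
E
python3 - <<'E'
from h import *
np.set_printoptions(precision=4,suppress=True)
T=lambda x,y:(240+x*.3,140+y*.3)
S=lambda x,y:(215+x*.3,150+y*.3)
c=[at('top',*T(*p),.012) for p in[(352,187),(741,240),(728,384),(335,332)]]
for p in c:print(p)
C=sum(c)/4;ax=(c[0]+c[3]-c[1]-c[2])/2;print('len',np.linalg.norm(ax),'wid',np.linalg.norm(c[0]-c[3]),C)
ax/=np.linalg.norm(ax);print('yaw',np.degrees(np.arctan2(ax[1],ax[0])))
seat=C+.075*ax;print('seat',seat,np.hypot(*seat[:2]))
print('jar',at('top',*T(95,248),.106),'disc',at('top',*T(93,245),.106))
print('pepper',at('top',*T(105,80),.106),'salt',at('top',*T(245,435),.085),'yellow',at('top',*T(267,100),.1),'purple',at('top',*T(25,405),.1))
r=tri(ray('top',*T(683,255)),ray('scene',*S(641,40)));t=r[0];print('tip',t,r[1])
ay=np.array([-ax[1],ax[0],0]);d=t-C;print('tip in cradle',d@ax,d@ay,t[2])
E
```

```text
[0.551  0.1946 0.012 ]
[ 0.5234 -0.0628  0.012 ]
[ 0.4274 -0.0518  0.012 ]
[0.4536 0.204  0.012 ]
len 0.25793691977543437 wid 0.09787445655991484 [0.4889 0.071  0.012 ]
yaw 84.01397109669072
seat [0.4967 0.1456 0.012 ] 0.5175962049326854
jar [0.484  0.3537 0.106 ] disc [0.4857 0.355  0.106 ]
pepper [0.5875 0.3523 0.106 ] salt [0.378  0.2617 0.085 ] yellow [0.5802 0.2543 0.1   ] purple [0.3902 0.3909 0.1   ]
tip [0.4834 0.0165 0.1417] [0.]
tip in cradle -0.054752799203929226 -0.0002080257800729407 0.141691830498568
```

The manual's scale: shifts go in shares of 0.25 m and turns go in shares of 180 degrees. Converting my numbers, -0.2 m is -0.8, -0.04 m is -0.16, 35 degrees is 0.1944.

```bash
cat >> h.py <<'E'
from scipy.spatial.transform import Rotation as Ro
def delta(p,yaw=84):
    o=bot.get_obs();R=Ro.from_euler('xyz',o['tcp_rot'],degrees=True).as_matrix()
    print('t',round(o['time'],2),'d',np.round(R.T@(np.array(p)-o['ee_pos']),4),'turn',round((o['tcp_rot'][2]-yaw+180)%360-180,2),'q6',round(o['q'][5],1))
E
echo '[[-0.16,-0.032,0,0.0389,0.085],[-0.32,-0.064,0,0.0778,0.085],[-0.48,-0.1,0,0.1167,0.085],[-0.64,-0.136,0,0.1556,0.085],[-0.8,-0.168,0,0.1944,0.085]]' | python3 -m pendant
python3 -c "
from h import *
delta([.4845,.354,.256]);delta([.4845,.354,.086])"
```

```text
time: 0.52
ee_pos: [0.3264, 0.4373, 0.2561]
tcp_rot: [-180.0, 0.0, 129.6]
wrist_force: [0.8, 1.0, -0.1]
opening: 0.0848
grasp_force: 0.0
t 0.52 d [-1.65e-01  6.87e-02  1.00e-04] turn 45.62 q6 103.6
t 0.52 d [-0.165   0.0687  0.1701] turn 45.62 q6 103.6
```

In the tool's units: -0.165 m is -0.66, -0.14 m is -0.56, 35 degrees is 0.1944.

```bash

echo '[[-0.14,0.056,0,0.0389,0.085],[-0.28,0.112,0,0.0778,0.085],[-0.42,0.168,0,0.1167,0.085],[-0.56,0.224,0,0.1556,0.085],[-0.66,0.276,0,0.1944,0.085]]' | python3 -m pendant
echo '[[0,0,0,0.0278,0.085],[0,0,0,0.0589,0.085],[0,0,0,0.0589,0.085]]' | python3 -m pendant
python3 -c "
from h import *
delta([.4845,.354,.086])
import cv2
print(bot.camera_info('wrist'))
cv2.imwrite('pics/w1.png',bot.camera('wrist'))"
```

```text
time: 0.93
ee_pos: [0.486, 0.3543, 0.2558]
tcp_rot: [-180.0, 0.0, 94.5]
wrist_force: [0.4, 1.1, -0.4]
opening: 0.0847
grasp_force: 0.0
time: 1.18
ee_pos: [0.4844, 0.3558, 0.2555]
tcp_rot: [-179.9, 0.1, 84.0]
wrist_force: [0.3, 0.1, 0.2]
opening: 0.0855
grasp_force: 0.0
t 1.18 d [-0.0017  0.0004  0.1695] turn 0.02 q6 132.3
{'mtx': array([[371.64829954,   0.        , 319.30950467],
       [  0.        , 371.64829954, 241.8949211 ],
       [  0.        ,   0.        ,   1.        ]]), 'extrinsics': array([[ 0.99457874, -0.09845998, -0.03344781,  0.49328192],
       [-0.10397561, -0.94621198, -0.30638532,  0.43550755],
       [-0.00148202,  0.30820208, -0.95131976,  0.37204791],
       [ 0.        ,  0.        ,  0.        ,  1.        ]])}
```

View pics/w1.png

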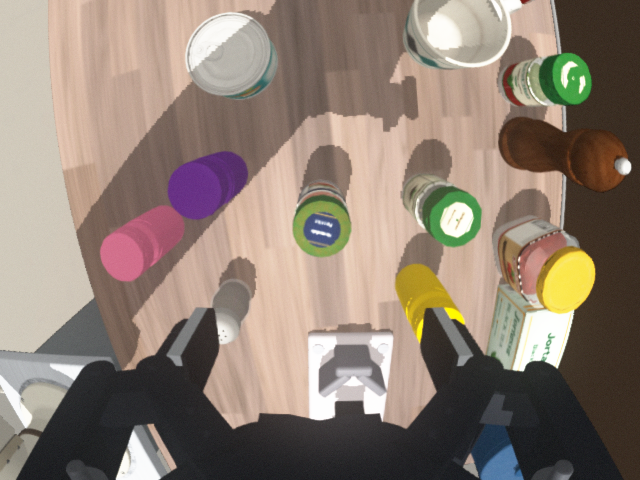

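The wrist view shows the blue-disc cap at (321,226), pepper at (455,215), purple (205,185), and the plate with the V-block at (350,365), its near-end corners at (309,332) and (392,332).

```bash
cat >> h.py <<'E'
def wat(u,v,z):
    i=bot.camera_info('wrist');E=np.array(i['extrinsics']);K=i['mtx']
    a=np.array([u-K[0,2],v-K[1,2]])/K[0,0];r=np.linalg.norm(a)
    d=E[:3,:3]@np.r_[a/r*np.sin(r),np.cos(r)];o=E[:3,3];return o+d*(z-o[2])/d[2]
E
python3 -c "
from h import *
print(wat(321,226,.106),wat(321,229,.106),wat(309,332,.012),wat(392,332,.012))
delta([.4845,.354,.086])"
```

```text
[0.486109   0.36231666 0.106     ] [0.48588605 0.36000764 0.106     ] [0.45854722 0.2144025  0.012     ] [0.55290351 0.20371536 0.012     ]
t 1.23 d [-0.002   0.0008  0.1698] turn 0.4 q6 131.9
```

The two views differ by about 8 mm in y, so I'll localise the cap and plate by segmentation instead of by eye.

```bash
python3 - <<'E'
from h import *
import cv2
np.set_printoptions(precision=4,suppress=True)
def comp(m,seed):
    n,l,s,c=cv2.connectedComponentsWithStats(m.astype(np.uint8));ys,xs=np.nonzero(m)
    k=np.argmin((xs-seed[0])**2+(ys-seed[1])**2);i=l[ys[k],xs[k]];return l==i,s[i],c[i]
for n,f,sd,bx in(('top','top1',(268,222),(255,200,285,236)),('wrist','w1',(321,245),(285,185,360,265))):
    im=cv2.imread(f'pics/{f}.png');F=(lambda u,v,z:at('top',u,v,z)) if n=='top' else wat
    h=cv2.cvtColor(im,cv2.COLOR_BGR2HSV);m=((h[...,0]>28)&(h[...,0]<85)&(h[...,1]>90))
    b=np.zeros_like(m);b[bx[1]:bx[3],bx[0]:bx[2]]=1;m&=b
    M,s,c=comp(m,sd)
    cn=max(cv2.findContours(M.astype(np.uint8),0,1)[0],key=cv2.contourArea)
    pts=cn[:,0,:].astype(float)
    hull=cv2.convexHull(cn);(e,ax,an)=cv2.fitEllipse(hull)
    print(n,'cap bbox',s,'ell',np.round(e,1),np.round(ax,1),F(*e,.1))
    w=(h[...,1]<35)&(h[...,2]>110)
    M,s,c=comp(w,(345,212) if n=='top' else (318,350))
    print('plate bbox',s)
    if n=='top':
        r=cv2.boxPoints(cv2.minAreaRect(np.argwhere(M)[:,::-1].astype(np.float32)));print(r.tolist());print(np.array([F(*p,.012) for p in r]))
    else:
        rows=[(u,np.nonzero(M[:,u])[0].min()) for u in range(312,392,10)];print(rows);print(np.array([F(*p,.012) for p in rows]))
E
```

```text
top cap bbox [257 204  21  22 170] ell [267.2 214.4] [20.7 21.7] [0.4851 0.3567 0.1   ]
plate bbox [ 340  195  123   61 5151]
[[338.4000549316406, 239.82183837890625], [344.7864685058594, 194.40744018554688], [464.8650207519531, 211.29348754882812], [458.4786071777344, 256.7078857421875]]
[[ 0.453   0.2085  0.012 ]
 [ 0.5548  0.1964  0.012 ]
 [ 0.5252 -0.0685  0.012 ]
 [ 0.4241 -0.0518  0.012 ]]
wrist cap bbox [ 293  196   58   61 1635] ell [321.4 226.1] [57.6 61. ] [0.4863 0.3605 0.1   ]
plate bbox [ 308  332   86   90 6102]
[(312, np.int64(333)), (322, np.int64(333)), (332, np.int64(333)), (342, np.int64(333)), (352, np.int64(332)), (362, np.int64(332)), (372, np.int64(332)), (382, np.int64(332))]
[[0.4618 0.2128 0.012 ]
 [0.473  0.2117 0.012 ]
 [0.4843 0.2105 0.012 ]
 [0.4956 0.2093 0.012 ]
 [0.507  0.2094 0.012 ]
 [0.5183 0.2081 0.012 ]
 [0.5298 0.2067 0.012 ]
 [0.5413 0.2052 0.012 ]]
```

In the tool's units: 0.17 m is 0.68, 0.002 m is 0.008.

```bash

echo '[[0.006,0.008,0.14,0,0.085],[0.006,0.008,0.28,0,0.085],[0.006,0.008,0.42,0,0.085],[0.006,0.008,0.56,0,0.085],[0.006,0.008,0.68,0,0.085]]' | python3 -m pendant
echo '[[0,0,0,0,0.085],[0,0,0,0,0.04],[0,0,0,0,0.04],[0,0,0,0,0.04],[0,0,0,0,0.04]]' | python3 -m pendant 30
echo '[[0,0,0,0,0.04],[0,0,0,0,0.04],[0,0,0,0,0.04],[0,0,0,0,0.04]]' | python3 -m pendant
```

```text
time: 1.65
ee_pos: [0.485, 0.3576, 0.0839]
tcp_rot: [-179.9, 0.0, 84.6]
wrist_force: [0.4, -0.1, -0.3]
opening: 0.0848
grasp_force: 0.0
time: 2.07
ee_pos: [0.487, 0.3587, 0.0893]
tcp_rot: [179.8, -0.2, 84.4]
wrist_force: [-1.5, 0.1, 4.1]
opening: 0.0449
grasp_force: 29.9
time: 2.4
ee_pos: [0.4869, 0.3586, 0.0893]
tcp_rot: [179.8, -0.2, 84.4]
wrist_force: [-1.7, 0.5, 5.7]
opening: 0.0447
grasp_force: 30.0
```

In the tool's units: -0.115 m is -0.46, -0.08 m is -0.32.

```bash

echo '[[0,0,-0.08,0,0.04],[0,0,-0.2,0,0.04],[0,0,-0.32,0,0.04],[0,0,-0.46,0,0.04],[0,0,-0.46,0,0.04]]' | python3 -m pendant
python3 - <<'E'
from h import *
import cv2
s=np.array([.4967,.1457])-.004*np.array([.1045,.9945])
delta([*s,.2045])
cv2.imwrite('pics/w2.png',bot.camera('wrist'))
E
```

```text
time: 2.82
ee_pos: [0.4878, 0.359, 0.2105]
tcp_rot: [179.5, -0.5, 84.4]
wrist_force: [0.3, 1.3, 0.3]
opening: 0.0441
grasp_force: 31.3
t 2.82 d [-0.2154  0.0297  0.0046] turn 0.37 q6 132.0
```

View pics/w2.png

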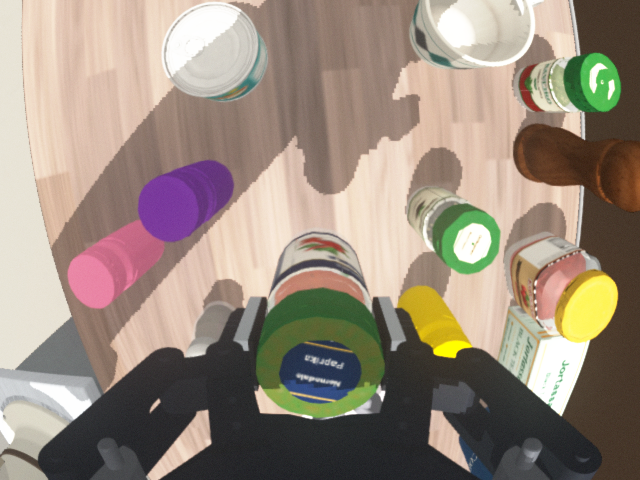

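The jar ("Paprika") is held upright; the disc centre is at about (320,371).

In the tool's units: -0.2 m is -0.8, -0.16 m is -0.64.

```bash
python3 - <<'E'
from h import *
o=bot.get_obs();R=Ro.from_euler('xyz',o['tcp_rot'],degrees=True).as_matrix()
p=wat(320,371,.227);print(p,R.T@(p-o['ee_pos']))
E
echo '[[-0.16,0.024,0,0,0.04],[-0.32,0.048,0,0,0.04],[-0.48,0.072,0,0,0.04],[-0.64,0.096,0,0,0.04],[-0.8,0.114,0,0,0.04]]' | python3 -m pendant
python3 - <<'E'
from h import *
s=np.array([.4967,.1457])-.004*np.array([.1045,.9945])
delta([*s,.2045])
E
```

```text
[0.48847298 0.36353188 0.227     ] [ 0.0049343   0.00056557 -0.01977494]
time: 3.28
ee_pos: [0.4945, 0.1542, 0.2012]
tcp_rot: [180.0, -0.0, 84.4]
wrist_force: [-0.1, 0.1, -1.3]
opening: 0.0444
grasp_force: 31.3
t 3.28 d [-0.0122  0.003  -0.0033] turn 0.39 q6 112.9
```

In the tool's units: 0.033 m is 0.132, 0.015 m is 0.06.

```bash

echo '[[-0.048,0.012,0.06,0,0.04],[-0.056,0.012,0.132,0,0.04],[-0.056,0.012,0.132,0,0.04]]' | python3 -m pendant
python3 - <<'E'
from h import *
import cv2
delta([.4963,.1417,.101])
a=bot.camera('wrist');b=bot.camera('scene')[150:300,240:440]
cv2.imwrite('pics/m3.png',np.hstack([cv2.resize(a[240:480,200:440],(400,400)),cv2.resize(b,(400,300))[0:300] if 0 else cv2.resize(b,(400,400))]))
E
```

```text
time: 3.53
ee_pos: [0.4953, 0.14, 0.1655]
tcp_rot: [-179.8, 0.1, 84.2]
wrist_force: [-0.8, 0.8, -1.4]
opening: 0.0446
grasp_force: 31.3
t 3.53 d [0.0019 0.001  0.0645] turn 0.23 q6 111.6
```

View pics/m3.png

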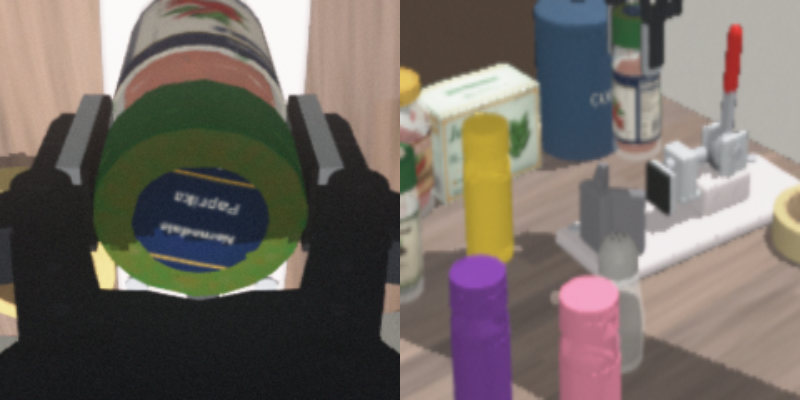

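The jar is over the V: bottom centre at scene pixel about (358.5,205), upright. Checking its position along the cradle's x from that column.

```bash
python3 - <<'E'
from h import *
o=bot.get_obs();R=Ro.from_euler('xyz',o['tcp_rot'],degrees=True).as_matrix()
for u in(357.5,358.5,359.5):
    c,d=ray('scene',u,191)
    # vertical-ish plane containing ray & cam down: find s with p=TCP+s*toolx, column match
    i=bot.camera_info('scene');W=np.linalg.inv(i['extrinsics'])
    def col(s,dz=-.04):
        p=o['ee_pos']+s*R[:,0]+[0,0,dz];q=i['mtx']@(W@np.r_[p,1])[:3];return q[0]/q[2]
    ss=np.linspace(-.02,.02,401);print(u,ss[np.argmin([abs(col(s)-u) for s in ss])])
p=wat(200+200*.6,240+217*.6,o['ee_pos'][2]+.0167);print(R.T@(p-o['ee_pos']))
p=o['ee_pos'];print([ (W@np.r_[p+[0,0,-.0893],1])[:3]@np.array([0,0,1])])
E
```

```text
357.5 -0.0023999999999999994
358.5 -0.004699999999999999
359.5 -0.0071
[ 0.00291038  0.00059337 -0.01670117]
[np.float64(1.177818538869138)]
```

In the tool's units: 0.052 m is 0.208, 0.001 m is 0.004.

```bash

echo '[[0.008,0.004,0.06,0,0.04],[0.008,0.004,0.12,0,0.04],[0.008,0.004,0.168,0,0.04],[0.008,0.004,0.208,0,0.04],[0.008,0.004,0.208,0,0.04]]' | python3 -m pendant
python3 -c "
from h import *
delta([.4963,.1417,.101])"
```

```text
time: 4.05
ee_pos: [0.4968, 0.1438, 0.1146]
tcp_rot: [-179.9, 0.1, 84.4]
wrist_force: [0.5, 0.1, -1.3]
opening: 0.0445
grasp_force: 31.3
t 4.05 d [-0.0021 -0.0002  0.0136] turn 0.39 q6 111.8
```

In the tool's units: 0.009 m is 0.036, 0.006 m is 0.024.

```bash

echo '[[-0.008,0,0.012,0,0.04],[-0.008,0,0.024,0,0.04],[-0.008,0,0.036,0,0.04],[-0.008,0,0.036,0,0.04]]' | python3 -m pendant
echo '[[0,0,0.008,0,0.04],[0,0,0.016,0,0.04],[0,0,0.016,0,0.04]]' | python3 -m pendant
python3 -c "
from h import *
delta([.4963,.1417,.101])"
```

```text
time: 4.38
ee_pos: [0.4973, 0.1415, 0.1072]
tcp_rot: [180.0, -0.0, 84.3]
wrist_force: [-0.7, -0.4, -0.6]
opening: 0.0444
grasp_force: 31.3
time: 4.63
ee_pos: [0.4972, 0.1415, 0.103]
tcp_rot: [-180.0, 0.0, 84.3]
wrist_force: [-0.0, 0.0, -1.6]
opening: 0.0445
grasp_force: 31.3
t 4.63 d [ 0.0001 -0.001   0.002 ] turn 0.34 q6 111.5
```

In the tool's units: 0.002 m is 0.008, 0.001 m is 0.004.

```bash

echo '[[0,0,0.004,0,0.04],[0,0,0.008,0,0.04],[0,0,0.008,0,0.04]]' | python3 -m pendant
echo '[[0,0,0.004,0,0.04],[0,0,0.008,0,0.04],[0,0,0.008,0,0.04]]' | python3 -m pendant
```

```text
time: 4.88
ee_pos: [0.4974, 0.1415, 0.1014]
tcp_rot: [180.0, -0.0, 84.3]
wrist_force: [-0.1, -1.0, -1.0]
opening: 0.0442
grasp_force: 31.3
time: 5.13
ee_pos: [0.4975, 0.1417, 0.1012]
tcp_rot: [179.9, -0.0, 84.3]
wrist_force: [-6.0, -1.3, 15.8]
opening: 0.0443
grasp_force: 32.9
```

In the tool's units: -0.0015 m is -0.006.

```bash

echo '[[0,0,-0.006,0,0.04],[0,0,-0.006,0,0.05],[0,0,-0.006,0,0.06],[0,0,-0.006,0,0.08],[0,0,-0.006,0,0.08]]' | python3 -m pendant
echo '[[0,0,0,0,0.08],[0,0,-0.08,0,0.08],[0,0,-0.2,0,0.08],[0,0,-0.36,0,0.08],[0,0,-0.48,0,0.08]]' | python3 -m pendant
python3 - <<'E'
from h import *
import cv2
a=bot.camera('wrist');b=bot.camera('scene')[150:300,280:440]
cv2.imwrite('pics/w4.png',np.hstack([cv2.resize(a[180:480,200:440],(400,500)),cv2.resize(b,(400,500))]))
o=bot.get_obs();print(o['time'],o['ee_pos'],o['q'])
E
```

```text
time: 5.55
ee_pos: [0.4972, 0.1415, 0.1005]
tcp_rot: [-180.0, 0.0, 84.3]
wrist_force: [-0.6, -0.1, 0.3]
opening: 0.0794
grasp_force: 0.0
time: 5.97
ee_pos: [0.4972, 0.1415, 0.2231]
tcp_rot: [180.0, -0.0, 84.3]
wrist_force: [1.1, 0.5, 0.1]
opening: 0.0802
grasp_force: 0.0
6.0667 [0.4989175  0.14197537 0.22625491] [ 1.58847125e+01 -2.76985146e-01  1.30927129e+00  9.11392715e+01
 -2.35622203e-04  1.11542523e+02]
```

View pics/w4.png

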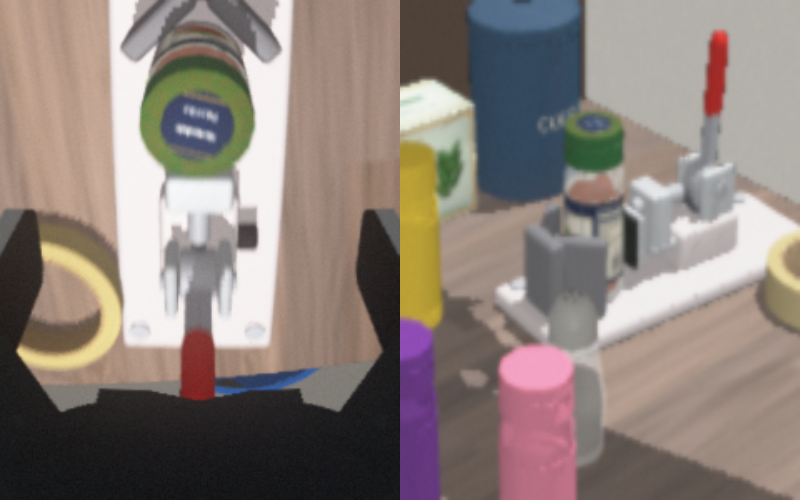

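The jar stands upright in the V against the walls, released; the lever (scene crop, tip at (718,35)) is still nearly upright. Next: close the fingers and go to the jar side of the lever.

In the tool's units: -0.09 m is -0.36, -0.0025 m is -0.01.

```bash

cat >> h.py <<'E'
O=np.array([.4889,.0711,0]);th=np.radians(84);X=np.array([np.cos(th),np.sin(th),0]);Y=np.array([-X[1],X[0],0])
def cr():
    o=bot.get_obs();d=o['ee_pos']-O;f=o['wrist_force'];print('t',round(o['time'],2),'cradle TCP',np.round([d@X*1000,d@Y*1000,d[2]*1000],1),'F',np.round([f@X,f@Y,f[2]],1))
E
echo '[[-0.12,-0.004,0,0,0],[-0.24,-0.008,0,0,0],[-0.36,-0.01,0,0,0],[-0.36,-0.01,0,0,0],[-0.36,-0.01,0,0,0]]' | python3 -m pendant 20
echo '[[0,0,0,0,0],[0,0,0,0,0],[0,0,0,0,0]]' | python3 -m pendant
python3 -c "
from h import *
cr()"
```

```text
time: 6.48
ee_pos: [0.4858, 0.0511, 0.2205]
tcp_rot: [-180.0, -0.0, 84.2]
wrist_force: [-0.2, -0.5, -1.0]
opening: 0.0194
grasp_force: 0.0
time: 6.73
ee_pos: [0.486, 0.053, 0.2205]
tcp_rot: [-180.0, -0.0, 84.4]
wrist_force: [0.5, -0.3, -0.2]
opening: -0.0002
grasp_force: 0.0
t 6.73 cradle TCP [-18.3   1.  220.5] F [-0.2 -0.5 -0.2]
```

In the tool's units: 0.0725 m is 0.29, 0.055 m is 0.22.

```bash

echo '[[0,0,0.12,0,0],[0,0,0.22,0,0],[0,0,0.29,0,0],[0,0,0.29,0,0]]' | python3 -m pendant
python3 -c "
from h import *
cr()"
echo '[[-0.02,0,0,0,0],[-0.04,0,0,0,0],[-0.06,0,0,0,0],[-0.08,0,0.004,0,0],[-0.08,0,0.004,0,0]]' | python3 -m pendant
python3 -c "
from h import *
cr()"
```

```text
time: 7.07
ee_pos: [0.4843, 0.0527, 0.1444]
tcp_rot: [-179.7, 0.1, 84.4]
wrist_force: [-0.2, 0.3, -0.2]
opening: 0.0001
grasp_force: 0.0
t 7.07 cradle TCP [-18.7   2.7 144.4] F [ 0.3  0.2 -0.2]
time: 7.48
ee_pos: [0.4843, 0.0314, 0.1482]
tcp_rot: [179.9, -0.0, 84.3]
wrist_force: [0.4, 0.6, 0.1]
opening: -0.0001
grasp_force: 0.0
t 7.48 cradle TCP [-39.9   0.4 148.2] F [ 0.7 -0.3  0.1]
```

In the tool's units: -0.027 m is -0.108, -0.021 m is -0.084.

```bash

echo '[[-0.028,0,0.004,0,0],[-0.056,0,0.012,0,0],[-0.084,0,0.024,0,0],[-0.108,0,0.036,0,0],[-0.108,0,0.036,0,0]]' | python3 -m pendant
python3 -c "
from h import *
cr()"
```

```text
time: 7.9
ee_pos: [0.4812, 0.0044, 0.1379]
tcp_rot: [180.0, 0.0, 84.3]
wrist_force: [1.1, 0.9, 2.8]
opening: -0.0001
grasp_force: 1.4
t 7.9 cradle TCP [-67.1   0.6 137.9] F [ 1.  -1.   2.8]
```

In the tool's units: -0.012 m is -0.048, -0.008 m is -0.032.

```bash

echo '[[-0.016,0,0.008,0,0],[-0.032,0,0.02,0,0],[-0.048,0,0.032,0,0],[-0.048,0,0.032,0,0]]' | python3 -m pendant
python3 - <<'E'
from h import *
import cv2
cr()
cv2.imwrite('pics/s5.png',cv2.resize(bot.camera('scene')[120:300,280:520],(800,600)))
E
```

```text
time: 8.23
ee_pos: [0.4801, -0.007, 0.1301]
tcp_rot: [180.0, 0.0, 84.3]
wrist_force: [0.5, 1.9, 6.1]
opening: 0.0003
grasp_force: 2.7
t 8.23 cradle TCP [-78.6   0.6 130.1] F [ 1.9 -0.3  6.1]
```

View pics/s5.png

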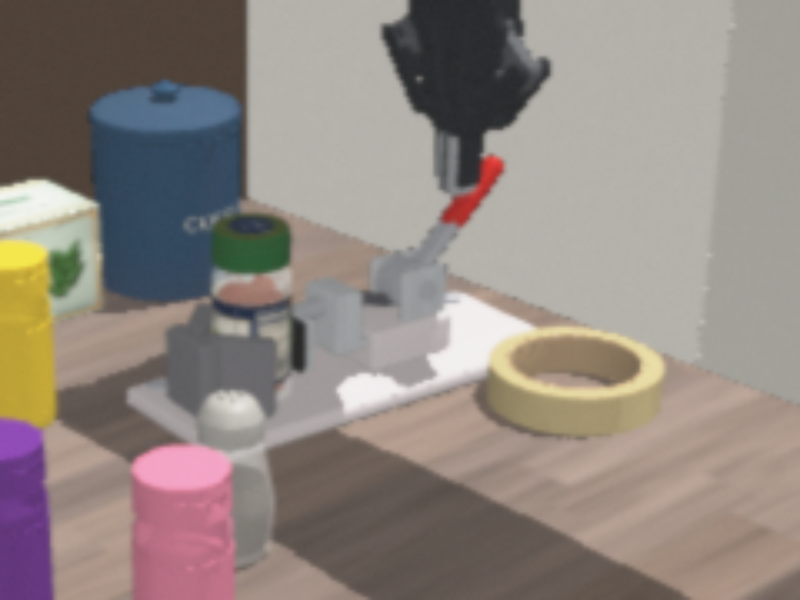

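The fingertips press mid-grip at about (457,190), the lever is leaning at about 0.75 rad, the jar stays upright. Force is 6 N. I'll continue along the arc.

```bash

echo '[[-0.016,0,0.012,0,0],[-0.028,0,0.024,0,0],[-0.04,0,0.04,0,0],[-0.04,0,0.04,0,0]]' | python3 -m pendant
python3 -c "
from h import *
cr()"
```

```text
time: 8.62
ee_pos: [0.479, -0.017, 0.1198]
tcp_rot: [-180.0, 0.0, 84.3]
wrist_force: [0.0, 1.0, 2.9]
opening: 0.0001
grasp_force: 2.2
t 8.62 cradle TCP [-88.7   0.7 119.8] F [1.  0.1 2.9]
```

```bash

echo '[[-0.008,0,0.012,0,0],[-0.016,0,0.024,0,0],[-0.024,0,0.036,0,0],[-0.024,0,0.036,0,0]]' | python3 -m pendant
python3 -c "
from h import *
cr()"
```

```text
time: 8.95
ee_pos: [0.4783, -0.0229, 0.1106]
tcp_rot: [-180.0, 0.0, 84.3]
wrist_force: [0.7, -0.6, 1.7]
opening: 0.0003
grasp_force: 0.8
t 8.95 cradle TCP [-94.6   0.7 110.6] F [-0.5 -0.8  1.7]
```

In the tool's units: 0.004 m is 0.016, -0.002 m is -0.008.

```bash

for i in 1 2; do echo '[[-0.004,0,0.008,0,0],[-0.008,0,0.016,0,0],[-0.008,0,0.016,0,0]]' | python3 -m pendant | sed -n '2p;4p'; done
```

```text
ee_pos: [0.4781, -0.0246, 0.1067]
wrist_force: [-0.3, -0.7, 1.0]
ee_pos: [0.4778, -0.0265, 0.1026]
wrist_force: [0.3, 0.4, 0.3]
```

In the tool's units: 0.004 m is 0.016, 0.002 m is 0.008.

```bash

echo '[[-0.004,0,0.008,0,0],[-0.004,0,0.016,0,0],[-0.004,0,0.016,0,0]]' | python3 -m pendant | sed -n '2p;4p'
python3 - <<'E'
from h import *
import cv2
cr()
cv2.imwrite('pics/s6.png',cv2.resize(bot.camera('scene')[120:300,280:520],(800,600)))
E
```

```text
ee_pos: [0.4779, -0.0274, 0.0987]
wrist_force: [-0.2, 0.1, 0.1]
t 9.7 cradle TCP [-99.1   0.7  98.7] F [0.1 0.2 0.1]
```

View pics/s6.png

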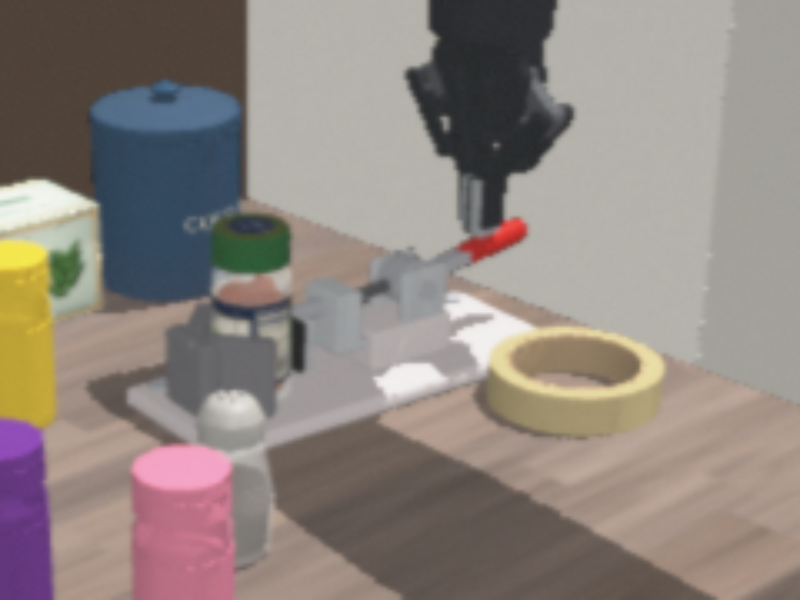

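The lever is now nearly level, at (465–525, 225–255), with force about 0 under the fingertips. I'll probe gently a bit further to be sure it's at the stop.

In the tool's units: 0.002 m is 0.008, 0.001 m is 0.004.

```bash

for i in 1 2; do echo '[[0,0,0.004,0,0],[0,0,0.008,0,0],[0,0,0.008,0,0]]' | python3 -m pendant | sed -n '2p;4p'; done
```

```text
ee_pos: [0.478, -0.0274, 0.0971]
wrist_force: [0.8, 0.6, 0.4]
ee_pos: [0.4783, -0.0275, 0.0962]
wrist_force: [-3.6, 0.1, 8.5]
```

Firm contact at z=0.096, just where the stop is predicted: the lever is home. Retreating.

In the tool's units: -0.12 m is -0.48, -0.08 m is -0.32.

```bash

echo '[[0,0,-0.04,0,0],[0,0,-0.16,0,0],[0,0,-0.32,0,0],[0,0,-0.48,0,0],[0,0,-0.48,0,0]]' | python3 -m pendant
echo '[[0,0,0,0,0],[0,0,0,0,0],[0,0,0,0,0],[0,0,0,0,0]]' | python3 -m pendant
python3 - <<'E'
from h import *
import cv2
a=cv2.resize(bot.camera('scene')[150:300,280:480],(400,300));b=cv2.resize(bot.camera('top')[140:290,240:480],(400,300))
cv2.imwrite('pics/f.png',np.hstack([a,b]))
E
```

```text
time: 10.67
ee_pos: [0.48, -0.0275, 0.2235]
tcp_rot: [179.4, -0.0, 84.3]
wrist_force: [0.2, -0.6, 0.6]
opening: -0.0001
grasp_force: 0.0
time: 11.0
ee_pos: [0.4776, -0.0273, 0.214]
tcp_rot: [-179.9, 0.0, 84.3]
wrist_force: [0.2, 0.0, -0.9]
opening: 0.0001
grasp_force: 0.0
```

View pics/f.png

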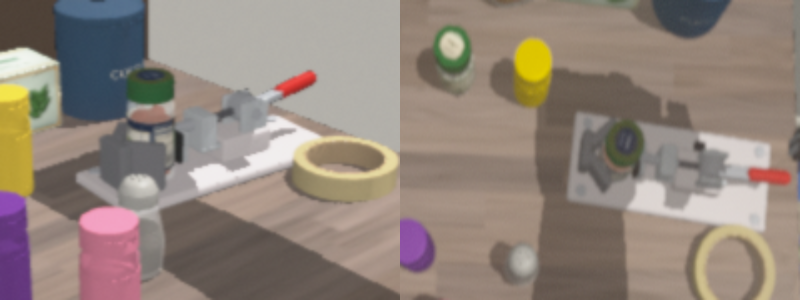

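The lever stays down on its own (scene pane (300,83), top pane (770,177)). The jar stands upright and clamped in the V, and the bystanders haven't moved. Handing in.

```bash
python3 -c "
from workcell import bot
print(bot.job_done())"
```

```text
the job is handed in; nothing more can be done
None
```

The paprika jar (dark blue disc) stands upright in the V, clamped, with the red lever snapped over and staying down by itself; the push on the lever read at most about 9 N, the bystanders I could see stayed put, and I handed the job in at about 11 s (no verdict was shown).

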